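# Point out the badly closed paint tub, then press its lid shut

## Task

Four like paint tubs stand on the bench and the lid of one is snapped on at one side only, so that its other side stands up. Show me which one by pointing at it: hold the fingertips about three centimetres above the middle of that lid for at least two seconds without touching it; then press the raised side down with the fingertips until the lid is shut and level all round, and come away. Only push, do not lift or tip anything: the tub stays where it stands, and do not point at, touch or move the other three tubs or the palette knife.

Things in the scene. Friction and masses are not known exactly. Their poses are not given: they have to be found in the camera images.
- open_tub: Tub with the half-on lid: tapered plastic tub of paint, 84 mm across at the foot, 106 mm at the rim, 94 mm high without lid, about 0.75 kg, standing loose on the bench. Origin: centre of its underside; z up; its own -x side is where the lid stands up and has its thumb tab (22 mm wide, sticking out 12 mm), its +x side is where the lid is already snapped on. It is turned anyhow, but the raised side never faces the robot squarely.
- lid_mid (a point): Middle of the top of that half-on lid (rigid round plastic lid, 112 mm across, 12 mm high with its skirt; a flat panel 92 mm across stands 2 mm above the outer rim). This is the point to point at. It lies about 12 to 18 mm higher than when the lid is shut (99.5 mm above the bench). x, y, z are the lid's own: z is square to the lid, -x runs towards the raised side.
- lid_high_edge (a point): Point on top of the lid's rim at its raised side, 50 mm from the lid's middle: the place to press. It starts 120 to 132 mm above the bench and is 97.5 mm above it when the lid is shut.
- lid (a joint): Angle of the half-on lid about the side that is already snapped on, rad: 0 = shut and level against a firm stop, starts at 0.22 to 0.34 (raised side 23 to 36 mm up). It does not spring back or fall shut: stiff friction of 0.5 N m, so about 5 N straight down at the raised edge or 10 N at the middle moves it.
- shut_tub1: One of the three bystander paint tubs: same make as open_tub and same size, but its lid is fully shut and level; lid top 99.5 mm above the bench, 112 mm across. Origin: centre of the tub's underside, z up. Loose, 0.75 kg.
- shut_tub2: One of the three bystander paint tubs: same make as open_tub and same size, but its lid is fully shut and level; lid top 99.5 mm above the bench, 112 mm across. Origin: centre of the tub's underside, z up. Loose, 0.75 kg.
- shut_tub3: One of the three bystander paint tubs: same make as open_tub and same size, but its lid is fully shut and level; lid top 99.5 mm above the bench, 112 mm across. Origin: centre of the tub's underside, z up. Loose, 0.75 kg.
- palette_knife: Bystander: palette knife lying flat on the bench beyond the tubs (far side from the robot), 223 mm long, steel blade 24 mm wide, wooden handle 20 mm thick. Origin: near its middle, at bench level; +x towards the blade.
Mind the look-alikes: they are no part of the job. Leave any brown or red look-alike of the open_tub alone.

How it is judged:
On the way, in this order (a step that is already met when the one before it is completed fails the run):
1. the fingertips are held above the middle of the raised lid, within about 6 cm of it and touching nothing of the tub, for two seconds, the lid still up (horizontal distance between the grasp point and lid_mid below 0.03 m and z of the grasp point in the frame of lid_mid between 0.019 and 0.085 m and not (contact force between any of the fingers, the arm and open_tub above 0.2 N) and value of joint lid above 0.18 rad), for 2 s.
2. the fingers press the lid shut (value of joint lid below 0.03 rad and contact force between the fingers and open_tub above 1 N), for 0.02 s.
At the end, for the whole second after the job is handed in: The lid is shut to within 0.03 rad (3 mm at the edge), its tub stands upright and at rest within 30 mm of where it stood, and the other tubs and the palette knife are within 10 mm of where they were (value of joint lid below 0.03 rad and distance of open_tub from where it was at the start of the episode below 0.03 m and angle between open_tub's own z axis and vertical below 0.05 rad and linear speed of open_tub below 0.01 m/s and distance of each of shut_tub1, shut_tub2, shut_tub3, palette_knife from where it was at the start of the episode below 0.01 m); the robot touches nothing.
It fails at once if the tub is lifted or tipped (height (world z) of open_tub above 0.012 m or angle between open_tub's own z axis and vertical above 0.2 rad).
It fails at once if the lid is pulled further open (value of joint lid above 0.42 rad).
It fails at once if a shut tub is pointed at: the fingertips come within about 3 cm above the middle of its lid ((horizontal distance between the grasp point and shut_tub1 below 0.03 m and height (world z) of the grasp point below 0.15 m) or (horizontal distance between the grasp point and shut_tub2 below 0.03 m and height (world z) of the grasp point below 0.15 m) or (horizontal distance between the grasp point and shut_tub3 below 0.03 m and height (world z) of the grasp point below 0.15 m)).
It fails at once if a shut tub or the palette knife is touched (contact force between any of the fingers, the arm and shut_tub1 above 0.5 N or contact force between any of the fingers, the arm and shut_tub2 above 0.5 N or contact force between any of the fingers, the arm and shut_tub3 above 0.5 N or contact force between any of the fingers, the arm and palette_knife above 0.5 N).
It also fails if it takes over 38 s, if anything falls off the work surface, if the arm or the gripper's body presses on something with over 40 N, if the wrist force passes 120 N, or if a joint passes its speed limit or range.

## Robot

A 6-joint arm with a two-finger parallel gripper is mounted at the origin on the work surface. World frame = base frame: x ahead of the robot, y to its left, z up, the work surface at z = 0. Lengths are in m, angles in rad, forces in N, time in s.
With the tool pointing down it reaches from about 0.3 to 0.875 m from the base axis. Payload 6.4 kg.
Tool frame: the origin (TCP) lies at the very end of the fingers, on their centre line; the grasp point (between the pads) lies 19 mm behind it; z points along the fingers, y is the line along which they close (so a half turn about z gives the same grasp; the last joint's range is limited). The gripper opens to 85 mm and grips with 20 to 120 N. Pads are 22 mm wide; open, the fingers measure 114 mm over their backs; the gripper's body (76 mm by 85 mm) begins 54 mm behind the grasp point. The pads swing forward as they close: fully open they stand 13 mm farther back than shut.
Start: joints at [1.057, 0.181, 1.607, -0, 1.354, -0.206], TCP at [0.174, 0.548, 0.231] pointing down, gripper open.
Joint ranges: [-2.99, 2.99], [-0.89, 2.07], [0.3, 2.58], [-1.14, 4.28], [0, 2.63], [-3.12, 3.12]. Speed limits (rad/s): [2.57, 2.57, 3.01, 3.14, 3.14, 3.14].

## Interface

Orientations are given as a rotation vector (axis times angle).
In Python, from bench import get_obs, imaging, order gives the robot as it stands.
- The arm moves only by the tool move_arm, never from a script. Its argument "motion" is one flat list of numbers, 5 for each row, row after row: the shift along the tool's x, y, z in m, then the turn about the tool's z in rad, then the opening in per cent of the stroke, from 0 (shut) to 100 (fully open). In form: [dx, dy, dz, spin, gripper, dx, dy, dz, spin, gripper, ...]. A call has exactly 10 rows; each row is the pose to reach, as a shift and turn from the pose commanded when the call began, along the tool's axes at that moment; what a row does not reach only later rows make up. A row lasts 1/10 s, in which the tool goes at most 50 mm and 8.59 degrees, less where a joint would pass 70% of its speed; a pose out of reach is approached as far as the arm can. A call with a gripper value outside its range is refused whole. The fingers move at their own pace and stop on an object; "force" is the grip in N (left out, the last holds). Time passes only in rows, so rows that repeat a pose let the fingers close, or fill a call up. It gives the time, the measured TCP pose, the force, the opening and the grip force at its end, in the units of the state.
- get_obs(): the state, without advancing time (a new reading comes with each control period).
- imaging.get_image(name): name is "scene" or "top"; returns (picture, depth): 384x512x3 uint8, blue, green, red; 384x512 float32, m along the optical axis (not along the pixel's ray), 0 where there is no reading.
- imaging.camera_params(name): a dict with "fovy" (degrees; the focal length in pixels is half the picture's height over the tangent of half this angle, whatever the lens; pixels are square), "cx", "cy" (the principal point, pixels), "pose" (4x4, takes a point from camera to world coordinates). Camera axes: x right, y down, z forward; pixel columns grow to the right and rows downward; lengths in m; the calibration is good to about 2 mm. A picture is of the moment at which its call begins. camera_params takes no time and is no camera call.
- order.close_job(): hands the job in; it is judged then, once.
The state is a dict: "clock": time; "joint_positions": joint angles; "joint_vel": joint speeds; "tau": joint torques, N m; "eef_pos": TCP position; "orientation": TCP orientation; "wrist_force": force on the tool from outside, world axes, zero at the start; "torque": the same for the moment, N m; "gripper_width": opening from 0.0 (shut) to 1.0 (fully open); "finger_force": force on a finger pad.
Only numpy, scipy, OpenCV 4.12 (cv2) and the standard library are available. Lean on these libraries where they do the work, as an engineer would, in place of code of your own. Each camera call takes 0.05 s, during which the arm holds its last target. There are 200 camera calls.

## Working session

There is one attempt and no reset: what is moved stays moved. The work goes in short steps, Python scripts to look and compute and a tool call to move; the robot and the scene stay as the last step left them, time stands still between calls to the robot, and variables do not carry over. Pictures are saved under pics/ and viewed, at most 10 in all, crops included, and the job is handed in when it is done.

Besides the shell and the picture viewer there is one more tool, called after "Call:" as name(argument=value, ...), one argument or row to a line, values as JSON. move_arm: Moves the arm, as the interface text tells. Its arguments: {"type":"object","properties":{"motion":{"type":"array"},"force":{"type":"number"}},"required":["motion"]}

```bash
mkdir -p pics; cat > h.py <<'E'
import numpy as np,cv2
from bench import get_obs,imaging,order
def cam(n):
    im,d=imaging.get_image(n);p=imaging.camera_params(n)
    return im,d,p
def pts(d,p):
    f=d.shape[0]/2/np.tan(np.radians(p["fovy"])/2)
    v,u=np.mgrid[:d.shape[0],:d.shape[1]]
    c=np.stack([(u-p["cx"])/f*d,(v-p["cy"])/f*d,d],-1)
    P=np.array(p["pose"]);return c@P[:3,:3].T+P[:3,3]
E
python3 - <<'E'
from h import *
for n in("scene","top"):
    im,d,p=cam(n);cv2.imwrite(f"pics/{n}0.png",im);np.savez(f"{n}0.npz",im=im,d=d)
    print(n,p["fovy"],p["cx"],p["cy"],np.round(p["pose"],3).tolist(),(d>0).mean())
print(get_obs())
E
```

```text
scene 55.151394603688644 256.75399142169596 190.84105520756088 [[-0.051, 0.798, -0.601, 1.149], [0.999, 0.048, -0.021, -0.063], [0.012, -0.601, -0.799, 0.806], [0.0, 0.0, 0.0, 1.0]] 0.996002197265625
top 42.13050044701192 259.72279107540237 191.25038684777303 [[-0.008, -0.994, 0.11, 0.432], [-1.0, 0.007, -0.012, -0.052], [0.011, -0.11, -0.994, 1.556], [0.0, 0.0, 0.0, 1.0]] 0.9961039225260416
{'clock': 0.1, 'joint_positions': array([ 1.05673118e+00,  1.81481374e-01,  1.60790026e+00, -1.66572953e-05,
        1.35379081e+00, -2.06296423e-01]), 'joint_vel': array([ 1.03959192e-03, -9.69550725e-04, -3.14478620e-03, -5.04124235e-04,
       -2.14714565e-03, -4.16316876e-05]), 'tau': array([ 2.45126030e-04, -4.45885706e+01, -3.52232087e+01, -2.81921712e-04,
        4.27395600e-03,  6.32480607e-06]), 'eef_pos': array([0.17392582, 0.54754868, 0.23046976]), 'orientation': array([-4.81447494e-01, -3.10393376e+00,  2.33090649e-03]), 'wrist_force': array([-0.86288568, -0.36746919,  0.65503078]), 'torque': array([0.03589069, 0.01111087, 0.00779298]), 'finger_force': 0.0, 'gripper_width': 1.0001476684008224}
```

View pics/scene0.png

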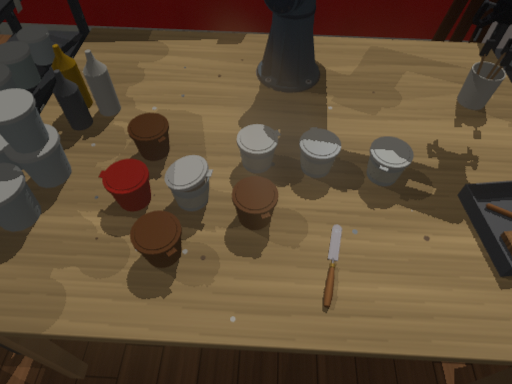

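View pics/top0.png

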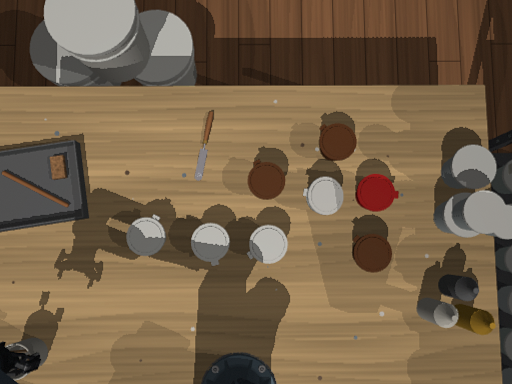

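The white candidates, in scene pixels, are (188,182), (258,147), (320,152) and (390,160). In the top view they are (325,196), (268,244), (210,242) and (146,236). The brown and red tubs are look-alikes. I'll fit lid planes from depth in both views and make an enlarged crop.

```bash
cat >> h.py <<'E'
def lids(n,im,d,p,zlo=.088):
    W=pts(d,p);hsv=cv2.cvtColor(im,cv2.COLOR_BGR2HSV)
    m=((hsv[...,1]<70)&(hsv[...,2]>60)&(W[...,2]>zlo)&(W[...,2]<.15)&(W[...,0]>.2)&(W[...,0]<.85)&(abs(W[...,1])<.6)).astype(np.uint8)
    k,l,s,c=cv2.connectedComponentsWithStats(m)
    for i in range(1,k):
        if s[i,4]<250: continue
        q=W[l==i]
        for _ in range(4):
            A=np.c_[q[:,:2],np.ones(len(q))];co=np.linalg.lstsq(A,q[:,2],rcond=None)[0]
            r=q[:,2]-A@co;q=q[abs(r)<max(.003,2*r.std())]
        (cx,cy),R=cv2.minEnclosingCircle((q[:,:2]*1000).astype(np.float32))
        g=co[:2];nn=np.hypot(*g)
        print(n,"px",c[i].round(),"n",s[i,4],"ctr",np.round([cx,cy],0),"R",round(R),"mean",(q.mean(0)*1000).round(),"ctrz",round((co[0]*cx+co[1]*cy)+co[2]*1000,1),"tilt",round(np.arctan(nn),3),"up dir",np.round(g/nn,2),"rms",round(r.std()*1000,1))
E
python3 - <<'E'
from h import *
for n in("scene","top"):
    z=np.load(f"{n}0.npz");lids(n,z["im"],z["d"],imaging.camera_params(n))
a=np.load("scene0.npz")["im"][110:220,150:420];b=np.load("top0.npz")["im"][160:270,115:385]
cv2.imwrite("pics/crop.png",np.vstack([cv2.resize(x,None,fx=2.6,fy=2.6,interpolation=3) for x in(a,b)]))
E
```

```text
scene px [97. 84.] n 282 ctr [ 258. -576.] R 25 mean [ 268. -574.  119.] ctrz 116.5 tilt 0.249 up dir [0.98 0.18] rms 18.3
scene px [257. 139.] n 1076 ctr [439. -91.] R 57 mean [441. -90. 100.] ctrz 100.3 tilt 0.007 up dir [-1.   -0.07] rms 1.4
scene px [319. 144.] n 1086 ctr [446.  78.] R 57 mean [449.  78. 100.] ctrz 100.2 tilt 0.005 up dir [-1.    0.09] rms 1.4
scene px [391. 153.] n 1131 ctr [465. 266.] R 56 mean [468. 265. 100.] ctrz 100.1 tilt 0.01 up dir [-0.99  0.15] rms 1.4
scene px [187. 174.] n 1327 ctr [ 578. -259.] R 57 mean [ 582. -257.  115.] ctrz 114.5 tilt 0.26 up dir [0.13 0.99] rms 1.5
top px [324. 196.] n 1133 ctr [ 579. -253.] R 60 mean [ 578. -258.  114.] ctrz 114.8 tilt 0.258 up dir [0.17 0.99] rms 2.7
top px [145. 236.] n 1207 ctr [470. 264.] R 61 mean [464. 264.  99.] ctrz 98.7 tilt 0.007 up dir [-0.98  0.19] rms 2.7
top px [210. 243.] n 1187 ctr [440.  76.] R 61 mean [445.  78.  99.] ctrz 98.9 tilt 0.007 up dir [ 0.91 -0.42] rms 2.6
top px [267. 244.] n 1184 ctr [435. -88.] R 61 mean [439. -91.  99.] ctrz 98.7 tilt 0.003 up dir [ 0.47 -0.88] rms 2.6
```

View pics/crop.png

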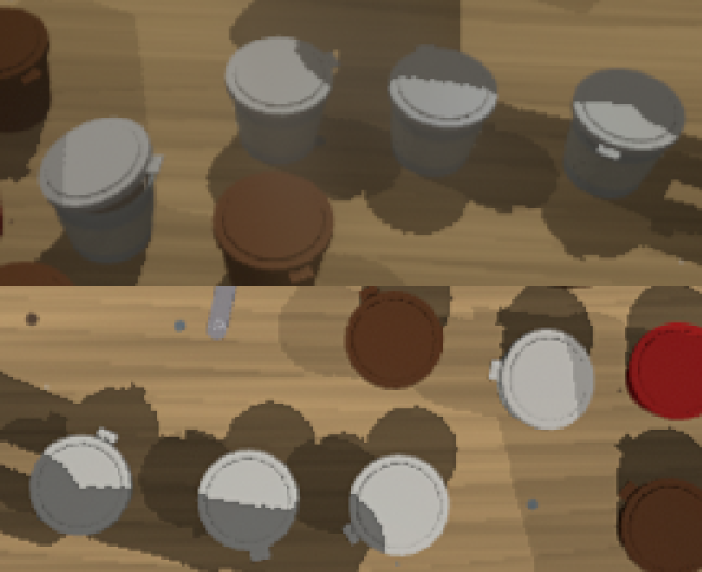

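The match is scene (188,182) / top (325,196). Only its lid is tilted: 0.26 rad in both views, centre 114.5 mm high against the expected 99.5 + about 14. The crop shows its tab side raised, towards +y. The other three are level at about 100 mm. lid_mid is at about (0.579, -0.258, 0.114). I'll cross over high with the fingers shut.

Call:
move_arm(
  motion=[-0.02,-0.02,0,0,0,-0.05,-0.051,0,0,0,-0.082,-0.084,0,0,0,-0.114,-0.116,0,0,0,-0.146,-0.149,0,0,0,-0.178,-0.182,0,0,0,-0.21,-0.215,0,0,0,-0.242,-0.248,0,0,0,-0.274,-0.28,0,0,0,-0.305,-0.312,0,0,0],
  force=40,
)

```text
clock: 1.1
eef_pos: [0.3706, 0.1565, 0.2312]
orientation: [0.481, 3.104, 0.0]
wrist_force: [1.1, 1.8, 0.6]
gripper_width: 0.003
finger_force: 0.0
```

Call:
move_arm(
  motion=[-0.032,-0.033,0,0,0,-0.065,-0.067,0,0,0,-0.098,-0.1,0,0,0,-0.131,-0.134,0,0,0,-0.164,-0.168,0,0,0,-0.197,-0.202,0,0,0,-0.23,-0.236,0,0,0,-0.263,-0.27,0,0,0,-0.295,-0.303,0,0,0,-0.322,-0.33,0,0,0],
)

```text
clock: 2.1
eef_pos: [0.5776, -0.2562, 0.2305]
orientation: [-0.483, -3.103, -0.0]
wrist_force: [0.4, -0.5, 0.7]
gripper_width: 0.0
finger_force: 0.0
```

```bash
python3 - <<'E'
from h import *
from scipy.spatial.transform import Rotation as R
o=get_obs();r=R.from_rotvec(o["orientation"]).as_matrix();print(o["clock"],o["eef_pos"],r.round(3).tolist(),o["gripper_width"],o["wrist_force"])
print(r.T@(np.array([.579,-.258,.15])-o["eef_pos"]))
lids("scene",*cam("scene"))
E
```

```text
2.1 [ 0.57755817 -0.25618169  0.2304964 ] [[-0.953, 0.304, -0.001], [0.304, 0.953, 0.0], [0.001, 0.0, -1.0]] 0.00025298368342190894 [ 0.35736743 -0.47591572  0.7307205 ]
[-0.00199195 -0.00130013  0.08049471]
scene px [100.  83.] n 411 ctr [ 248. -573.] R 32 mean [ 261. -566.  119.] ctrz 119.5 tilt 0.016 up dir [-0.97 -0.24] rms 17.8
scene px [257. 139.] n 1075 ctr [439. -91.] R 57 mean [442. -90. 100.] ctrz 100.2 tilt 0.008 up dir [-0.88 -0.47] rms 1.4
scene px [319. 144.] n 1087 ctr [445.  77.] R 57 mean [449.  77. 100.] ctrz 100.2 tilt 0.003 up dir [-0.77  0.63] rms 1.4
scene px [391. 153.] n 1153 ctr [464. 267.] R 57 mean [467. 265. 100.] ctrz 100.0 tilt 0.005 up dir [-0.85  0.52] rms 1.4
scene px [187. 174.] n 1329 ctr [ 578. -261.] R 57 mean [ 582. -258.  115.] ctrz 114.2 tilt 0.26 up dir [0.11 0.99] rms 1.6
```

Call:
move_arm(
  motion=[-0.002,-0.001,0.015,0,0,-0.002,-0.001,0.035,0,0,-0.002,-0.001,0.055,0,0,-0.002,-0.001,0.07,0,0,-0.002,-0.001,0.08,0,0,-0.002,-0.001,0.083,0,0,-0.002,-0.001,0.083,0,0,-0.002,-0.001,0.083,0,0,-0.002,-0.001,0.083,0,0,-0.002,-0.001,0.083,0,0],
)

```text
clock: 3.15
eef_pos: [0.5792, -0.2556, 0.1492]
orientation: [0.481, 3.103, -0.001]
wrist_force: [0.6, -0.6, 0.3]
gripper_width: 0.0
finger_force: 0.0
```

Call:
move_arm(
  motion=[0,0,0,0,0,0,0,0,0,0,0,0,0,0,0,0,0,0,0,0,0,0,0,0,0,0,0,0,0,0,0,0,0,0,0,0,0,0,0,0,0,0,0,0,0,0,0,0,0,0],
)

```text
clock: 4.15
eef_pos: [0.5788, -0.2553, 0.1483]
orientation: [0.482, 3.104, 0.0]
wrist_force: [-0.3, -0.2, -0.2]
gripper_width: -0.0
finger_force: 0.0
```

Call:
move_arm(
  motion=[0,0,0,0,0,0,0,0,0,0,0,0,0,0,0,0,0,0,0,0,0,0,0,0,0,0,0,0,0,0,0,0,0,0,0,0,0,0,0,0,0,0,0,0,0,0,0,0,0,0],
)

```text
clock: 5.15
eef_pos: [0.5788, -0.2553, 0.1483]
orientation: [-0.482, -3.104, 0.0]
wrist_force: [-0.2, 0.7, -0.7]
gripper_width: 0.001
finger_force: 0.0
```

Call:
move_arm(
  motion=[0,0,0,0,0,0,0,0,0,0,0,0,0,0,0,0,0,0,0,0,0,0,0,0,0,0,0,0,0,0,0,0,0,0,0,0,0,0,0,0,0,0,0,0,0,0,0,0,0,0],
)

```text
clock: 6.15
eef_pos: [0.5788, -0.2553, 0.1483]
orientation: [-0.482, -3.104, -0.0]
wrist_force: [-0.4, -0.4, -0.1]
gripper_width: -0.001
finger_force: 0.0
```

```bash
python3 - <<'E'
from h import *
from scipy.spatial.transform import Rotation as R
o=get_obs();r=R.from_rotvec(o["orientation"]).as_matrix();print(o["clock"],o["eef_pos"],o["wrist_force"])
for z in(.145,.128,.0975,.095): print(z,r.T@(np.array([.585,-.212,z])-o["eef_pos"]))
im,d,p=cam("scene");lids("scene",im,d,p);cv2.imwrite("pics/c2.png",cv2.resize(im[80:240,100:300],None,fx=3,fy=3))
E
```

```text
6.15 [ 0.57882134 -0.25533465  0.14827527] [-0.44911451 -0.43042143 -0.06622586]
0.145 [0.00724062 0.04316989 0.00327552]
0.128 [0.00724013 0.04316987 0.02027552]
0.0975 [0.00723924 0.04316984 0.05077552]
0.095 [0.00723917 0.04316983 0.05327552]
scene px [100.  83.] n 410 ctr [ 246. -574.] R 32 mean [ 262. -566.  120.] ctrz 118.7 tilt 0.07 up dir [0.99 0.16] rms 17.9
scene px [257. 139.] n 1073 ctr [439. -90.] R 57 mean [442. -91. 100.] ctrz 100.3 tilt 0.006 up dir [-0.88  0.47] rms 1.4
scene px [319. 144.] n 1093 ctr [446.  79.] R 57 mean [449.  78. 100.] ctrz 100.1 tilt 0.007 up dir [-0.77 -0.64] rms 1.4
scene px [391. 153.] n 1156 ctr [465. 266.] R 57 mean [467. 266. 100.] ctrz 100.1 tilt 0.006 up dir [-0.99  0.11] rms 1.4
scene px [187. 175.] n 1260 ctr [ 579. -258.] R 56 mean [ 585. -257.  116.] ctrz 115.0 tilt 0.261 up dir [0.11 0.99] rms 1.6
```

View pics/c2.png

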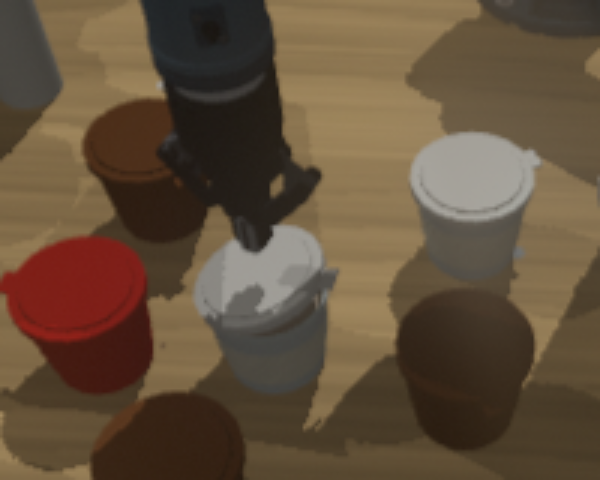

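Pointing was held for about 3 s with the lid still up. The picture shows the fingertips over the middle of the lid, around crop (255,245), with nothing touched. Next I'll shift over the raised edge and press slowly.

Call:
move_arm(
  motion=[0.003,0.02,0,0,0,0.007,0.04,0,0,0,0.007,0.043,0.003,0,0,0.007,0.043,0.008,0,0,0.007,0.043,0.013,0,0,0.007,0.043,0.018,0,0,0.007,0.043,0.022,0,0,0.007,0.043,0.026,0,0,0.007,0.043,0.03,0,0,0.007,0.043,0.034,0,0],
)

```text
clock: 7.2
eef_pos: [0.5857, -0.2119, 0.1148]
orientation: [0.482, 3.103, 0.002]
wrist_force: [0.3, 4.3, 7.0]
gripper_width: 0.0
finger_force: 3.3
```

Call:
move_arm(
  motion=[0,0,0.003,0,0,0,0,0.006,0,0,0,0,0.009,0,0,0,0,0.011,0,0,0,0,0.013,0,0,0,0,0.014,0,0,0,0,0.015,0,0,0,0,0.015,0,0,0,0,0.015,0,0,0,0,0.015,0,0],
)

```text
clock: 8.2
eef_pos: [0.5857, -0.2123, 0.0998]
orientation: [0.482, 3.103, 0.0]
wrist_force: [1.2, 4.1, 5.8]
gripper_width: 0.001
finger_force: 2.6
```

Call:
move_arm(
  motion=[0,0,0.001,0,0,0,0,0.001,0,0,0,0,0.002,0,0,0,0,0.002,0,0,0,0,0.003,0,0,0,0,0.003,0,0,0,0,0.003,0,0,0,0,0.003,0,0,0,0,0.003,0,0,0,0,0.003,0,0],
)

```text
clock: 9.2
eef_pos: [0.586, -0.2123, 0.0987]
orientation: [0.481, 3.103, -0.0]
wrist_force: [-4.1, 6.0, 17.1]
gripper_width: -0.001
finger_force: 8.3
```

The force rose to 17 N with the tip stalled at 98.7 mm, so the lid has reached its stop. I'll back off upward and check.

Call:
move_arm(
  motion=[0,0,-0.003,0,0,0,0,-0.01,0,0,0,0,-0.025,0,0,0,0,-0.045,0,0,0,0,-0.07,0,0,0,0,-0.095,0,0,0,0,-0.12,0,0,0,0,-0.13,0,0,0,0,-0.135,0,0,0,0,-0.135,0,0],
)

```text
clock: 10.2
eef_pos: [0.5851, -0.2123, 0.2313]
orientation: [0.482, 3.104, -0.0]
wrist_force: [-0.8, -0.9, -0.4]
gripper_width: 0.0
finger_force: 0.0
```

```bash
python3 - <<'E'
from h import *
im,d,p=cam("scene");lids("scene",im,d,p);cv2.imwrite("pics/c3.png",cv2.resize(im[80:240,100:300],None,fx=3,fy=3))
o=get_obs();print(o["clock"],o["eef_pos"],o["wrist_force"])
E
```

```text
scene px [100.  83.] n 410 ctr [ 248. -572.] R 33 mean [ 261. -566.  119.] ctrz 118.5 tilt 0.054 up dir [0.84 0.54] rms 17.8
scene px [257. 139.] n 1075 ctr [439. -90.] R 57 mean [442. -91. 100.] ctrz 100.2 tilt 0.007 up dir [-1.   -0.02] rms 1.3
scene px [319. 144.] n 1086 ctr [445.  79.] R 57 mean [449.  78. 100.] ctrz 100.1 tilt 0.008 up dir [-0.98  0.18] rms 1.4
scene px [391. 153.] n 1156 ctr [464. 266.] R 58 mean [466. 265. 100.] ctrz 99.9 tilt 0.006 up dir [-0.98  0.21] rms 1.4
scene px [188. 177.] n 1367 ctr [ 578. -257.] R 57 mean [ 581. -256.  100.] ctrz 100.1 tilt 0.007 up dir [-0.91 -0.42] rms 1.4
10.25 [ 0.58470646 -0.21210419  0.23036931] [ 0.36279554 -1.19944244  0.57329481]
```

View pics/c3.png

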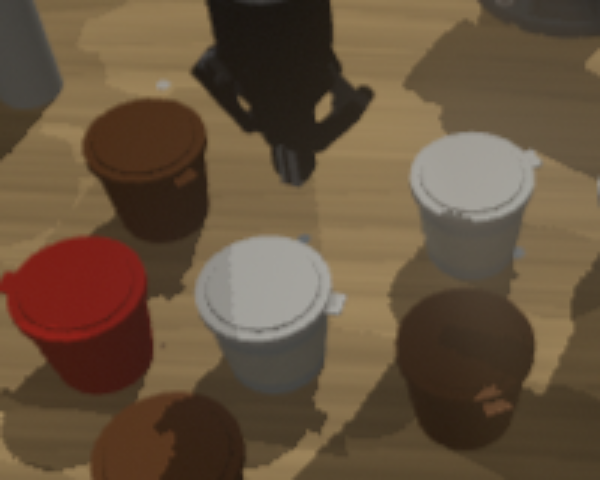

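The lid at crop (265,285) is now flat (tilt 0.007 rad, the same as the shut tubs, at 100 mm). The tub has not moved and the arm is clear.

```bash
python3 -c "
from h import *
print(order.close_job())"
```

```text
the job is handed in; nothing more can be done
None
```

I pointed at the half-on tub for about 3 s, pressed its lid shut and level (tilt now 0.007 rad, same as the other tubs), backed the arm off clear, and handed the job in; the hand-in returned no verdict.

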